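Vent shut, handle on, balloon gas open

ROBOT

A 6-joint arm with a two-finger parallel gripper is mounted at the origin on the work surface. World frame = base frame: x ahead of the robot, y to its left, z up, the work surface at z = 0. Lengths are in m, angles in rad, forces in N, time in s.
With the tool pointing down it reaches from about 0.35 to 0.875 m from the base axis. Payload 4.2 kg.
Tool frame: the origin (TCP) lies at the very end of the fingers, on their centre line; the grasp point (between the pads) lies 19 mm behind it (env.pinch_z is the distance from the TCP to the grasp point, in m); z points along the fingers, y is the direction in which the jaws open and shut (so a half turn about z gives the same grasp; the last joint's range is limited). The gripper opens to 87 mm and grips with 3 to 60 N. Pads are 19 mm wide; open, the fingers measure 117 mm over their backs; the gripper's body (75 mm by 190 mm) begins 51 mm behind the grasp point.
Start: joints at [1.525, 0.385, 0.008, 0, -1.194, -0.259], TCP at [0.188, 0.596, 0.223] pointing down, gripper open.
Joint ranges: [-3.14, 3.14], [-1.21, 2.06], [-1.07, 1.41], [-3.16, 2.05], [-2.99, -0.16], [-3.1, 3.1]. Speed limits (rad/s): [2.79, 2.79, 3.14, 3.14, 3.14, 3.14].

INTERFACE

Orientations are given as a rotation vector (axis times angle).
In Python, from workcell import env gives the robot as it stands.
- The arm moves only by the tool drive_tool, never from a script. Its argument "commands" is a list that holds one entry, the list of rows, each a list of 6 numbers: the shift along the tool's x, y, z in mm, then the turn, a rotation vector about the tool's x, y, z in degrees. A call has 1 to 8 rows; each row is the pose to reach, as a shift and turn from the pose commanded when the call began, along the tool's axes at that moment; what a row does not reach only later rows make up. A row lasts 1/8 s, in which the tool goes at most 62.5 mm and 10.7 degrees, less where a joint would pass 70% of its speed; a pose out of reach is approached as far as the arm can. A call with a gripper value outside its range is refused whole. "claw" is the finger opening in mm, from 0 to 87, set as the call begins (left out, the last holds). The fingers move at their own pace and stop on an object; "newtons" is the grip in N (left out, the last holds). Time passes only in rows, so rows that repeat a pose let the fingers close. It gives the time, the measured TCP pose, the force and the opening at its end, in the units of the state.
- env.read_state(): the state, without advancing time (a new reading comes with each control period).
- env.camera(name): name is "scene" or "top" or "wrist"; returns a dict with "img" (480x640x3 uint8, red, green, blue), "depth" (480x640 float32, m along the optical axis (not along the pixel's ray), 0 where there is no reading), "fov_y" (degrees; the focal length in pixels is half the picture's height over the tangent of half this angle, whatever the lens; pixels are square), "cx", "cy" (the principal point, pixels), "pose" (4x4, takes a point from camera to world coordinates); the wrist camera has in their place "T_tool_cam" (4x4, takes a point from camera to tool coordinates, whose origin is the TCP and whose axes are the flange's). Camera axes: x right, y up, looking along -z (the intrinsics and any distortion apply to the point x, -y, -z); pixel columns grow to the right and rows downward; lengths in m; the calibration is good to about 2 mm. The wrist camera is an equidistant fisheye: a pixel r from the principal point sees the ray r / f radians off the axis. A picture is of the moment at which its call begins: read the wrist's pose just before it.
- env.finish_job(): hands the job in, once; it reports no verdict.
The state is a dict: "time_s": time; "joint_pos": joint angles; "dq": joint speeds; "tau": joint torques, N m; "ee_pos": TCP position; "tool_rot": TCP orientation; "force": force on the tool from outside, world axes, zero at the start; "moment": the same for the moment, N m; "gripper_width": finger opening in m.
Only numpy, scipy, OpenCV 4.12 (cv2) and the standard library are available. Lean on these libraries where they do the work, as an engineer would, in place of code of your own. Each camera call takes 0.05 s, during which the arm holds its last target. There are 200 camera calls.

TASK

Make the balloon filler ready: first turn the vent valve's fitted lever to its closed stop, where it points across its pipe, away from the robot. Then fit the loose handle fully home on the fill valve's bare square stem with its arm likewise pointing away from the robot, as near across the pipe as the nearly closed stem stands, turn it clockwise to the open stop, where the arm points down the slope of the pipe, and leave it sitting there. Leave the toys, tub and mug on the counter where they are.

Things in the scene. Friction and masses are not known exactly. Their poses are not given: they have to be found in the camera images.
- vent_stand: Fixed vent valve stand; origin under its centre; yaw 1.05 to 1.75, so its +x looks mostly to world +y. Base plate 120 x 90 x 10 mm; a 38 mm post carries a brass valve. Its pipe, 54 mm thick at most, slopes 28.6 degrees (0.5 rad) up towards +x of the stand through a centre 115 mm up, -72 to +135 mm along. It has a lever on, and a ribbed 48 mm brass silencer at the upper pipe end.
- vent_lever (a joint): Vent lever angle (rad): 0 = closed stop, arm across the pipe pointing away from the robot (-y of the stand); 1.571 = open stop, arm along the pipe, pointing down its slope (-x of the stand). Grows clockwise seen from above. Starts at 1.1 to 1.57. Friction of 0.25 N m holds it where it is left; no spring.
- vent_axis (a point): On the vent lever's turning axis, at the lever's underside, 42 mm from the pipe's centre; turns with it. z = outward along the axis, leaning 0.5 rad from vertical to -x of the stand; x = along the arm. Aluminium hub 46 mm square, 34 mm high, a 24 mm round nut 10 mm high on top; arm 20 mm wide, 18 mm thick (z 0 to 18 mm), to 110 mm from the axis, with 15 mm or more of air below it.
- vent_grip (a point): Middle of the vent lever's arm, 75 mm from the axis, 9 mm above its underside; same axes as vent_axis; a good place to pinch across the arm (y).
- fill_stand: Fixed fill valve stand, built and sized like vent_stand, axes and yaw alike. It has a bare square stem instead of a lever, and at the upper pipe end an upturned nozzle (black rubber, 30 mm thick) parallel to the stem, 108 mm up the slope from it and reaching 33 mm further out than fill_seat, so the handle's arm cannot swing over that side. The other sides are free.
- fill_valve (a joint): Fill valve stem angle (rad): 0 = closed stop, 1.571 = open stop; grows clockwise seen from above. Starts nearly closed (0 to 0.35). Friction of 0.25 N m holds it where it is left, also with the handle on; no spring.
- fill_seat (a point): Foot of the fill valve's steel stem: centre of the 42 mm round shoulder where the handle's underside rests, 42 mm from the pipe's centre; turns with the stem. z = outward along the stem, leaning 0.5 rad. Stem 24 mm square, faces along x and y, 40 mm long, the last 8 mm tapering to 14 mm. x points away from the robot across the pipe at joint 0, down the slope at 1.571; the arm must point along it.
- handle: The loose aluminium handle, about 0.3 kg, flat on the counter, bore upright. Origin: bore centre at the underside; z up, x along the arm. Hub 46 mm square (along x, y), 40 mm high, a 26.5 mm square bore right through; can be gripped across y. Arm 20 mm wide, 18 mm thick (z 0 to 18 mm), to x = 110 mm. Its weight keeps it on the leaning stem, with some 6 degrees of turning play.
- handle_arm (a point): On the loose handle's arm: 50 mm along +x from its origin, 9 mm above its underside; same axes.
- toy_car: Bystander: red toy car, 92 x 47 x 38 mm high, loose, at the front right; origin under its centre.
- toy_carton: Bystander: blue carton, 70 x 55 mm and 100 mm high, loose, behind the gap between the stands; origin under its centre.
- tub: Bystander: round screw-top tub, 68 mm thick, 85 mm high, loose, at the front; origin under its centre.
- pen_mug: Bystander: white handleless mug, 76 mm thick, 90 mm high, loose, at the front; origin under its centre.
- stacker: Bystander: wooden stepped stacking toy, 90 mm thick, 98 mm high, loose, behind the valves; origin under its centre.
There are look-alikes about, which are no part of the job. Several things look just like the handle: the one meant starts farthest to the robot's right.

How it is judged:
By the outcome, as a careful person would: the job done as asked, in the order asked, and still so for the second after the job is handed in, with the robot touching nothing.
It also fails if it takes over 70 s, if anything falls off the work surface, if the arm or the gripper's body presses on something with over 40 N, if the wrist force passes 120 N, or if a joint passes its speed limit or range.

## Working session

There is one attempt and no reset: what is moved stays moved. The work goes in short steps, Python scripts to look and compute and a tool call to move; the robot and the scene stay as the last step left them, time stands still between calls to the robot, and variables do not carry over. Pictures are saved under pics/ and viewed, about 8 in all and at most 12, crops included, and the job is handed in when it is done.

Besides the shell and the picture viewer there is one more tool, called after "Call:" as name([rows], argument=value, ...), one row to a line, values as JSON. drive_tool: Moves the arm, as the interface text tells. Its arguments: {"type":"object","properties":{"commands":{"type":"array"},"claw":{"type":"number"},"newtons":{"type":"number"}},"required":["commands"]}

```bash
ls; mkdir -p pics; cat > h.py <<'E'
import numpy as np, cv2
from scipy.spatial.transform import Rotation as R
from workcell import env
def foc(c): return c['img'].shape[0]/2/np.tan(np.radians(c['fov_y'])/2)
def T_of(s):
    T=np.eye(4);T[:3,:3]=R.from_rotvec(s['tool_rot']).as_matrix();T[:3,3]=s['ee_pos'];return T
def cap(name):
    s=env.read_state();c=dict(env.camera(name))
    if name=='wrist': c['pose']=T_of(s)@c['T_tool_cam']
    c['fish']=name=='wrist';return c
def ray(c,u,v):
    f=foc(c);x=(u-c['cx'])/f;y=(v-c['cy'])/f
    if c['fish']:
        r=np.hypot(x,y);k=np.sin(r)/max(r,1e-9);d=np.array([x*k,-y*k,-np.cos(r)])
    else: d=np.array([x,-y,-1.])
    return c['pose'][:3,3],c['pose'][:3,:3]@(d/np.linalg.norm(d))
def onplane(c,u,v,z):
    o,d=ray(c,u,v);return o+d*(z-o[2])/d[2]
def proj(c,P):
    p=np.linalg.inv(c['pose'])@np.append(P,1);x,y,z=p[0],-p[1],-p[2];f=foc(c)
    if c['fish']:
        r=np.hypot(x,y);t=np.arctan2(r,z);k=t/max(r,1e-9);return np.array([c['cx']+f*x*k,c['cy']+f*y*k])
    return np.array([c['cx']+f*x/z,c['cy']+f*y/z])
def cloud(c):
    h,w=c['depth'].shape;f=foc(c);v,u=np.mgrid[:h,:w];x=(u-c['cx'])/f;y=(v-c['cy'])/f;d=c['depth']
    if c['fish']:
        r=np.hypot(x,y);k=np.where(r>1e-9,np.tan(np.minimum(r,1.5))/np.maximum(r,1e-9),1);x=x*k;y=y*k
    P=np.stack([x*d,-y*d,-d],-1)@c['pose'][:3,:3].T+c['pose'][:3,3];P[d<=0]=np.nan;return P
def save(c,n): cv2.imwrite('pics/'+n,c['img'][...,::-1])
E
python3 - <<'E'
from h import *
import pickle
s=env.read_state();print(s['ee_pos'],s['tool_rot'],s['force'],s['gripper_width'],s['time_s'])
for n in('top','scene','wrist'):
    c=cap(n);save(c,n+'0.png');pickle.dump(c,open(n+'0.pkl','wb'));print(n,c['fov_y'],c['cx'],c['cy'],c['pose'].round(3).tolist(),(c['depth']>0).mean(),[k for k in c])
E
```

```text
pics
[0.18736563 0.59562659 0.22146815] [ 3.10301087e+00 -4.76857775e-01 -3.73866584e-04] [-0.86104672  0.05249463  0.46083348] 0.08673967307577729 0.0
top 56.14674520076133 319.88699314251477 250.40445216951122 [[0.002, 0.995, -0.099, 0.382], [-1.0, 0.0, -0.014, -0.002], [-0.014, 0.099, 0.995, 1.09], [0.0, 0.0, 0.0, 1.0]] 0.9959928385416666 ['img', 'depth', 'fov_y', 'cx', 'cy', 'pose', 'fish']
scene 42.20374987260899 312.19113575031326 232.50989985675864 [[-0.611, -0.497, 0.616, 1.345], [0.792, -0.389, 0.471, 0.666], [0.006, 0.775, 0.632, 0.991], [0.0, 0.0, 0.0, 1.0]] 0.9959733072916667 ['img', 'depth', 'fov_y', 'cx', 'cy', 'pose', 'fish']
wrist 65.70646984690485 321.0508778048795 241.6701329229799 [[-0.299, 0.917, 0.262, 0.259], [-0.954, -0.288, -0.081, 0.574], [0.001, -0.274, 0.962, 0.384], [0.0, 0.0, 0.0, 1.0]] 0.989658203125 ['img', 'depth', 'fov_y', 'cx', 'cy', 'T_tool_cam', 'pose', 'fish']
```

View pics/top0.png

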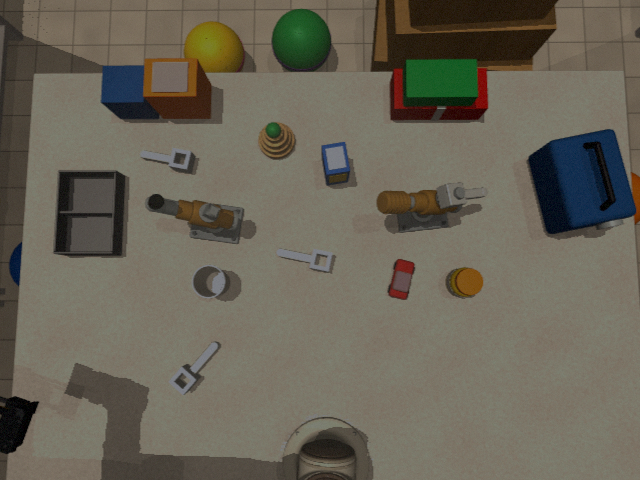

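View pics/scene0.png

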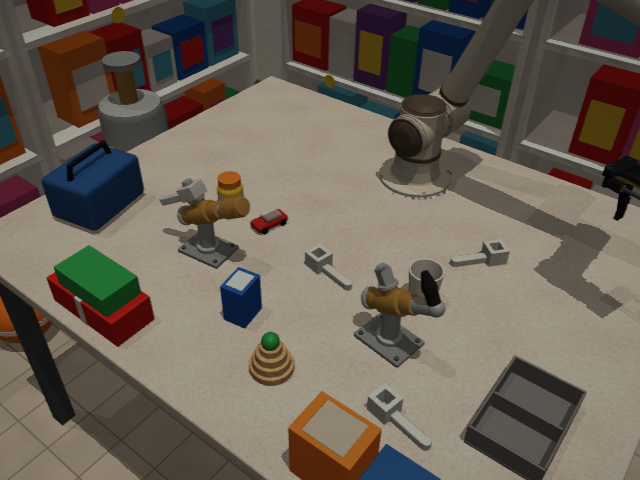

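The top view has three handle look-alikes: A at (181,159), B at (320,261) and C at (183,380). B is farthest to the robot's right, since image right is -y. The vent valve with its lever is at (450,195) and the fill valve's stem at (212,213). Next I'll measure, with a close crop as a check.

```bash
python3 - <<'E'
from h import *
import pickle
t=pickle.load(open('top0.pkl','rb'));sc=pickle.load(open('scene0.pkl','rb'))
a=cv2.resize(t['img'][235:285,265:345],(400,250),interpolation=3)
b=cv2.resize(t['img'][170:240,370:500],(400,215),interpolation=3)
d=cv2.resize(t['img'][180:255,140:250],(400,273),interpolation=3)
e=cv2.resize(sc['img'][160:270,150:260],(300,300),interpolation=3)
g=cv2.resize(sc['img'][255:365,345:455],(300,300),interpolation=3)
im=np.zeros((600,800,3),np.uint8)
im[:250,:400]=a;im[:215,400:]=b;im[300:573,:400]=d[:273];im[300:,400:700]=g
cv2.imwrite('pics/crop1.png',im[...,::-1])
for n,c,boxes in (('top',t,{'hand':(270,240,340,280),'vent':(430,175,495,215),'fill':(190,195,245,245)}),('scene',sc,{'hand':(300,240,355,292),'vent':(155,170,215,215),'fill':(355,255,450,330)})):
    P=cloud(c);hsv=cv2.cvtColor(c['img'],cv2.COLOR_RGB2HSV)
    for k,(x0,y0,x1,y1) in boxes.items():
        Q=P[y0:y1,x0:x1].reshape(-1,3);H=hsv[y0:y1,x0:x1].reshape(-1,3);uv=np.stack(np.meshgrid(range(x0,x1),range(y0,y1)),-1).reshape(-1,2)
        if k=='hand':
            for lo,hi in((.012,.024),(.034,.046)):
                m=(Q[:,2]>lo)&(Q[:,2]<hi);print(n,k,lo,m.sum(),np.nanmedian(Q[m],0).round(4),Q[m].min(0).round(3),Q[m].max(0).round(3))
                if hi<.03 : 
                    print(cv2.fitLine(Q[m][:,:2].astype(np.float32),2,0,.01,.01).ravel())
                    mm=m
                else: print(cv2.minAreaRect(Q[m][:,:2].astype(np.float32)))
        else:
            m=(Q[:,2]>.13)&(H[:,1]<60);print(n,k,m.sum(),np.nanmedian(Q[m],0).round(4),Q[m].min(0).round(3),Q[m].max(0).round(3))
E
```

```text
top hand 0.012 298 [0.4779 0.0752 0.0179] [ 0.439 -0.001  0.012] [0.493 0.119 0.024]
[0.19588172 0.98062754 0.47717744 0.07370808]
top hand 0.034 263 [0.4643 0.0127 0.0398] [ 0.439 -0.013  0.034] [0.491 0.038 0.045]
((0.4648682475090027, 0.012238409370183945), (0.04574707895517349, 0.046233050525188446), 77.94950103759766)
top vent 753 [ 0.5894 -0.2599  0.1802] [ 0.563 -0.332  0.13 ] [ 0.614 -0.23   0.198]
top fill 301 [0.5523 0.2419 0.1752] [0.537 0.22  0.14 ] [0.577 0.266 0.192]
scene hand 0.012 373 [0.4827 0.0594 0.0174] [ 0.447 -0.015  0.012] [0.498 0.123 0.024]
[0.13569406 0.9907508  0.4796683  0.05957463]
scene hand 0.034 248 [0.4687 0.0169 0.039 ] [ 0.438 -0.013  0.034] [0.495 0.041 0.045]
((0.4670577645301819, 0.014042573049664497), (0.05218246206641197, 0.050225965678691864), 76.5898666381836)
scene vent 636 [ 0.6043 -0.249   0.1726] [ 0.565 -0.329  0.13 ] [ 0.619 -0.228  0.199]
scene fill 1323 [0.576  0.3339 0.1737] [0.541 0.22  0.138] [0.593 0.38  0.236]
```

View pics/crop1.png

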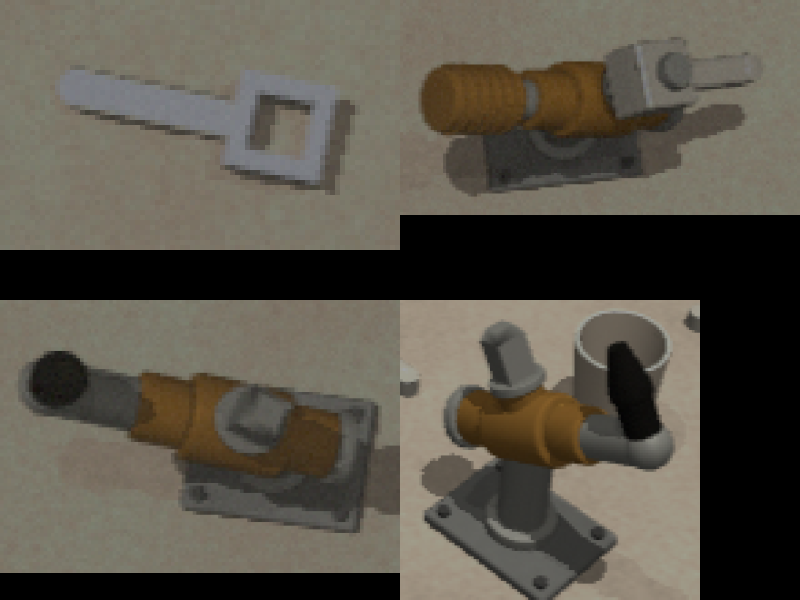

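The crops confirm B: square bore, with its arm towards +y. The vent lever lies along its pipe, pointing down the slope, and the fill stem is bare. Next come the stand poses.

```bash
python3 - <<'E'
from h import *
import pickle
t=pickle.load(open('top0.pkl','rb'));sc=pickle.load(open('scene0.pkl','rb'))
for n,c in(('top',t),('scene',sc)):
    P=cloud(c).reshape(-1,3);hsv=cv2.cvtColor(c['img'],cv2.COLOR_RGB2HSV).reshape(-1,3)
    for k,(cx,cy) in {'vent':(.56,-.2),'fill':(.55,.22)}.items():
        near=(abs(P[:,0]-cx)<.1)&(abs(P[:,1]-cy)<.16)
        m=near&(P[:,2]>.006)&(P[:,2]<.015)&(hsv[:,2]<110)
        A=np.zeros(c['depth'].size,np.uint8);A[m]=1
        A=cv2.morphologyEx(A.reshape(480,640),cv2.MORPH_OPEN,np.ones((3,3),np.uint8))
        nl,lab,st,_=cv2.connectedComponentsWithStats(A);i=1+st[1:,4].argmax()
        print(n,k,m.sum(),st[i],cv2.minAreaRect(P[(A>0).ravel()][:,:2].astype(np.float32)))
        b=near&(P[:,2]>.07)&(P[:,2]<.25)&(hsv[:,1]>110)&(hsv[:,0]>8)&(hsv[:,0]<28)
        Q=P[b];print('  brass',b.sum(),cv2.fitLine(Q[:,:2].astype(np.float32),2,0,.01,.01).ravel().round(3),Q.mean(0).round(3))
        # normals of hub/ stem top region: highest grey
        g=near&(P[:,2]>.145)&(hsv[:,1]<70)
        if k=='vent': g&=P[:,1]<-.2
        else: g&=P[:,1]<.29
        Q=P[g];zs=Q[:,2];top=Q[zs>np.percentile(zs,97)];print('  grey top',top.mean(0).round(4),g.sum())
E
```

```text
top vent 638 [398 212  50  20 583] ((0.5642808079719543, -0.23469610512256622), (0.046418190002441406, 0.11862844228744507), 5.995355606079102)
  brass 1336 [ 0.013 -1.     0.576 -0.177] [ 0.576 -0.177  0.161]
  grey top [ 0.5898 -0.2642  0.1953] 654
top fill 697 [190 221  51  23 544] ((0.5586918592453003, 0.26744580268859863), (0.12005732208490372, 0.08919573575258255), 82.81843566894531)
  brass 834 [0.163 0.987 0.555 0.265] [0.555 0.265 0.133]
  grey top [0.5518 0.2337 0.191 ] 298
scene vent 804 [180 233  56  33 670] ((0.5894432067871094, -0.22935035824775696), (0.09080512076616287, 0.12285472452640533), 8.135211944580078)
  brass 1325 [ 0.174 -0.985  0.596 -0.182] [ 0.596 -0.182  0.149]
  grey top [ 0.5932 -0.2554  0.1944] 557
scene fill 1321 [ 355  316   69   49 1135] ((0.5499785542488098, 0.2010730504989624), (0.26263803243637085, 0.09347440302371979), 79.95628356933594)
  brass 1092 [0.113 0.994 0.577 0.271] [0.577 0.271 0.129]
  grey top [0.5581 0.238  0.1898] 459
```

```bash
cat >> h.py <<'E'
def stand(xy,yaw):
    T=np.eye(4);T[:3,:3]=R.from_euler('z',yaw,degrees=True).as_matrix();T[:2,3]=xy;return T
def axisframe(S,q):  # frame at seat; x along arm at joint q
    T=np.eye(4);z=np.array([-np.sin(.5),0,np.cos(.5)]);x0=np.array([0,-1.,0]);x=R.from_rotvec(-q*z).apply(x0)
    T[:3,:3]=np.stack([x,np.cross(z,x),z],1);T[:3,3]=[0,0,.115]+.042*z;return S@T
def tcp(F,x,z,flip=False): # tool over frame F at local x, grasp-point height z, pointing -z; tool x along F x (or -x)
    T=np.eye(4);T[:3,:3]=np.diag([1.,-1,-1]) if not flip else np.diag([-1.,1,-1])
    T[:3,3]=[x,0,z-env.pinch_z];return F@T
def rows(Ts,T0=None):
    T0=T_of(env.read_state()) if T0 is None else T0
    for T in Ts:
        D=np.linalg.inv(T0)@T;print((D[:3,3]*1000).round(1).tolist()+np.degrees(R.from_matrix(D[:3,:3]).as_rotvec()).round(1).tolist())
VENT=stand((.587,-.233),97); FILL=stand((.5587,.2674),82.8)
E
python3 - <<'E'
from h import *
c=cap('wrist');print(c['T_tool_cam'].round(3))
F=axisframe(VENT,1.45);T=tcp(F,.06,.14);print(F.round(3),T.round(3))
rows([T])
E
```

```text
[[ 0.001  0.962  0.274  0.075]
 [ 1.    -0.001  0.    -0.   ]
 [ 0.001  0.274 -0.962 -0.163]
 [ 0.     0.     0.     1.   ]]
[[ 0.226  0.972  0.058  0.589]
 [-0.85   0.226 -0.476 -0.253]
 [-0.476  0.058  0.878  0.152]
 [ 0.     0.     0.     1.   ]] [[ 0.226 -0.972 -0.058  0.61 ]
 [-0.85  -0.226  0.476 -0.362]
 [-0.476 -0.058 -0.878  0.23 ]
 [ 0.     0.     0.     1.   ]]
[690.6, 786.6, -6.8, 17.7, -24.2, 57.3]
```

Call:
drive_tool([
  [[345,393,-60,9,-12,29],[345,393,-60,9,-12,29],[345,393,-60,9,-12,29],[345,393,-60,9,-12,29],[345,393,-60,9,-12,29],[345,393,-60,9,-12,29],[345,393,-60,9,-12,29],[345,393,-60,9,-12,29]],
])

```text
time_s: 1.2
ee_pos: [0.3884, 0.1398, 0.2802]
tool_rot: [-2.704, 1.164, 0.267]
force: [0.8, 0.5, 0.3]
gripper_width: 0.0873
```

```bash
python3 - <<'E'
from h import *
s=env.read_state();print(s['joint_pos'].round(3) if hasattr(s['joint_pos'],'round') else s['joint_pos'],s['ee_pos'],s['time_s'])
rows([tcp(axisframe(VENT,1.45),.06,.14)])
E
```

```text
[ 0.532 -0.008 -0.267 -0.267 -1.277  0.299] [0.38841328 0.13983663 0.28016321] 1.2
[511.7, 181.5, -91.7, 8.5, -12.1, 28.4]
```

Call:
drive_tool([
  [[512,182,-92,8.5,-12,28.5],[512,182,-92,8.5,-12,28.5],[512,182,-92,8.5,-12,28.5],[512,182,-92,8.5,-12,28.5],[512,182,-92,8.5,-12,28.5],[512,182,-92,8.5,-12,28.5],[512,182,-92,8.5,-12,28.5],[512,182,-92,8.5,-12,28.5]],
])

```text
time_s: 2.2
ee_pos: [0.5894, -0.3158, 0.2335]
tool_rot: [-2.163, 1.695, 0.496]
force: [0.7, -0.4, 0.8]
gripper_width: 0.0872
```

Call:
drive_tool([
  [[30,8,-4,0,0,0],[30,8,-4,0,0,0]],
])

```text
time_s: 2.45
ee_pos: [0.5872, -0.3451, 0.2195]
tool_rot: [-2.159, 1.699, 0.502]
force: [-0.3, 0.1, -0.6]
gripper_width: 0.0869
```

```bash
python3 - <<'E'
from h import *
import pickle
s=env.read_state();print(np.round(s['joint_pos'],3),s['ee_pos'],s['dq'])
rows([tcp(axisframe(VENT,1.45),.06,.14)])
c=cap('wrist');save(c,'w1.png');pickle.dump(c,open('w1.pkl','wb'))
for q in(1.2,1.45,1.57):
  F=axisframe(VENT,q);print(q,[proj(c,(F@[x,0,z,1])[:3]).round().tolist() for x,z in((0,.044),(.03,.018),(.11,.018))])
E
```

```text
[-0.492  0.679  0.562 -0.408 -1.747  0.716] [ 0.58721015 -0.34512148  0.21950817] [ 0.04092857 -0.05298254 -0.01629458 -0.01280206 -0.00025    -0.00635603]
[14.2, -19.1, -18.3, 0.2, 0.1, -0.4]
1.2 [[293.0, 323.0], [283.0, 269.0], [251.0, 160.0]]
1.45 [[293.0, 323.0], [294.0, 268.0], [291.0, 154.0]]
1.57 [[293.0, 323.0], [299.0, 268.0], [311.0, 155.0]]
```

View pics/w1.png

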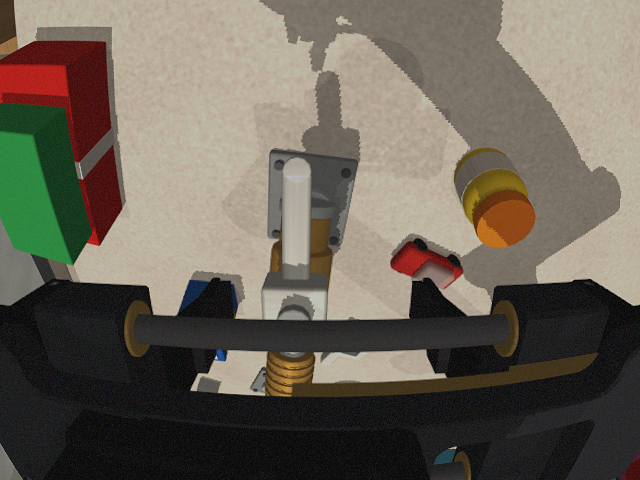

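The wrist view shows the lever's nut at (294,320) and its arm running straight up to (297,160), within a few pixels of the prediction for joint 1.45–1.5. Next I'll fit the arm from depth.

```bash
python3 - <<'E'
from h import *
import pickle
c=pickle.load(open('w1.pkl','rb'));P=cloud(c);hsv=cv2.cvtColor(c['img'],cv2.COLOR_RGB2HSV)
m=np.zeros((480,640),bool);m[165:268,280:314]=1;m&=(hsv[...,1]<60)&(hsv[...,2]>150)&(P[...,2]>.085)
L=np.linalg.inv(VENT);Q=P[m]@L[:3,:3].T+L[:3,3]
l=cv2.fitLine(Q.astype(np.float32),2,0,.01,.01).ravel();print(m.sum(),l.round(4))
F=axisframe(VENT,1.5);A=np.linalg.inv(F);q=P[m]@A[:3,:3].T+A[:3,3];print(np.percentile(q,[2,50,98],axis=0).round(4))
l=cv2.fitLine(q.astype(np.float32),2,0,.01,.01).ravel();print('in F(1.5)',l.round(4))
m=np.zeros((480,640),bool);m[308:316,284:304]=1;n=P[m]@A[:3,:3].T+A[:3,3];print('nut',np.median(n,0).round(4))
# two-view check for arm tip: wrist ray vs scene ray
sc=pickle.load(open('scene0.pkl','rb'));Ps=cloud(sc);h2=cv2.cvtColor(sc['img'],cv2.COLOR_RGB2HSV)
m=np.zeros((480,640),bool);m[170:220,155:184]=1;m&=(h2[...,1]<60)&(Ps[...,2]>.1)
q=Ps[m]@A[:3,:3].T+A[:3,3];print('scene',m.sum(),np.percentile(q,[2,50,98],axis=0).round(4),cv2.fitLine(q.astype(np.float32),2,0,.01,.01).ravel().round(4))
E
```

```text
2442 [ 0.8739  0.0891  0.4779 -0.0894 -0.0058  0.1348]
[[ 0.035  -0.0071  0.0167]
 [ 0.0698  0.0009  0.0182]
 [ 0.1016  0.0091  0.0196]]
in F(1.5) [ 9.998e-01  1.840e-02 -5.000e-04  6.920e-02  1.000e-03  1.820e-02]
nut [ 0.0085 -0.0004  0.0437]
scene 281 [[-0.0009 -0.0045 -0.0235]
 [ 0.0563  0.0111  0.0135]
 [ 0.1014  0.0255  0.0381]] [ 0.9625 -0.1494 -0.2263  0.0511  0.012   0.0123]
```

```bash
python3 - <<'E'
from h import *
F=axisframe(VENT,1.48);rows([tcp(F,.075,.08),tcp(F,.075,.011)])
E
```

```text
[31.0, -16.4, 42.5, 0.1, 0.0, 1.5]
[31.1, -16.5, 111.5, 0.1, 0.0, 1.5]
```

Call:
drive_tool([
  [[31,-16.5,30,0,0,1.5],[31,-16.5,60,0,0,1.5],[31,-16.5,80,0,0,1.5],[31,-16.5,95,0,0,1.5],[31,-16.5,106,0,0,1.5],[31,-16.5,111.5,0,0,1.5],[31,-16.5,111.5,0,0,1.5]],
], claw=50)

```text
time_s: 3.38
ee_pos: [0.6045, -0.3129, 0.1114]
tool_rot: [-2.144, 1.725, 0.503]
force: [0.4, -0.6, -0.2]
gripper_width: 0.05
```

Call:
drive_tool([
  [[0,0,0,0,0,0],[0,0,0,0,0,0],[0,0,0,0,0,0],[0,0,0,0,0,0]],
], claw=0, newtons=15)

```text
time_s: 3.88
ee_pos: [0.6041, -0.3133, 0.1112]
tool_rot: [-2.144, 1.726, 0.504]
force: [-0.3, -0.6, 0.6]
gripper_width: 0.0198
```

```bash
python3 - <<'E'
from h import *
s=env.read_state();print(np.round(s['joint_pos'],3),s['moment'])
D=np.linalg.inv(axisframe(VENT,1.48))@T_of(s);print(D.round(4))
print('A');rows([tcp(axisframe(VENT,q),.075,.011) for q in np.radians([77,69,61,53,45,37,29,21])],tcp(axisframe(VENT,1.48),.075,.011))
E
```

```text
[-0.445  0.74   0.41  -0.414 -1.53   0.738] [-0.98752843  0.01687766  0.117784  ]
[[ 1.00e+00  1.70e-03  1.80e-03  7.39e-02]
 [ 1.70e-03 -1.00e+00 -1.70e-03  5.00e-04]
 [ 1.80e-03  1.70e-03 -1.00e+00 -6.10e-03]
 [ 0.00e+00  0.00e+00  0.00e+00  1.00e+00]]
A
[-0.7, -10.2, -0.0, -0.0, 0.0, -7.8]
[-2.8, -20.4, 0.0, -0.0, -0.0, -15.8]
[-6.4, -30.3, -0.0, -0.0, 0.0, -23.8]
[-11.3, -39.5, 0.0, -0.0, 0.0, -31.8]
[-17.4, -48.0, -0.0, -0.0, 0.0, -39.8]
[-24.6, -55.6, 0.0, -0.0, -0.0, -47.8]
[-32.8, -62.0, -0.0, 0.0, -0.0, -55.8]
[-41.9, -67.3, -0.0, 0.0, 0.0, -63.8]
```

Call:
drive_tool([
  [[-0.7,-10,0,0,0,-8],[-2.8,-20.4,0,0,0,-16],[-6.4,-30.3,0,0,0,-24],[-11.3,-39.5,0,0,0,-32],[-17.4,-48,0,0,0,-40],[-24.6,-55.6,0,0,0,-48],[-32.8,-62,0,0,0,-56],[-41.9,-67.3,0,0,0,-64]],
])

```text
time_s: 4.88
ee_pos: [0.6611, -0.2641, 0.1344]
tool_rot: [-2.636, 0.311, 0.164]
force: [-4.2, -1.9, 0.5]
gripper_width: 0.0198
```

```bash
python3 - <<'E'
from h import *
s=env.read_state();print(np.round(s['joint_pos'],3),s['moment'],s['force'])
print((np.linalg.inv(axisframe(VENT,np.radians(21)))@T_of(s)).round(4))
print('A');rows([tcp(axisframe(VENT,q),.075,.011) for q in np.radians([15,9,4,0,-2])],tcp(axisframe(VENT,np.radians(21)),.075,.011))
E
```

```text
[-0.358  0.756  0.51  -0.436 -1.573  1.748] [-1.29670339  0.6465553   0.26952381] [-4.19735531 -1.85503377  0.54639052]
[[ 1.      0.0087 -0.0015  0.0744]
 [ 0.0086 -1.     -0.0031  0.001 ]
 [-0.0016  0.0031 -1.     -0.0059]
 [ 0.      0.      0.      1.    ]]
A
[-0.4, -7.8, 0.0, -0.0, -0.0, -6.0]
[-1.6, -15.6, 0.0, -0.0, -0.0, -12.0]
[-3.3, -21.9, 0.0, -0.0, -0.0, -17.0]
[-5.0, -26.9, 0.0, -0.0, -0.0, -21.0]
[-6.0, -29.3, 0.0, -0.0, -0.0, -23.0]
```

Call:
drive_tool([
  [[-0.4,-7.8,0,0,0,-6],[-1.6,-15.6,0,0,0,-12],[-3.3,-21.9,0,0,0,-17],[-5,-26.9,0,0,0,-21],[-5,-26.9,0,0,0,-21],[-6,-29.3,0,0,0,-23],[-6,-29.3,0,0,0,-23]],
])

```text
time_s: 5.75
ee_pos: [0.6628, -0.241, 0.1468]
tool_rot: [-2.641, -0.21, 0.03]
force: [-1.5, -9.2, -3.8]
gripper_width: 0.0202
```

```bash
python3 - <<'E'
from h import *
s=env.read_state();print(np.round(s['joint_pos'],3),s['moment'],s['force'])
D=np.linalg.inv(axisframe(VENT,0))@T_of(s);print(D.round(4),np.degrees(np.arctan2(D[1,3],D[0,3])))
E
```

```text
[-0.329  0.726  0.486 -0.44  -1.563  2.113] [-3.98835085  0.1818982   0.04287457] [-1.45203797 -9.21764708 -3.80356288]
[[ 9.994e-01  3.600e-02 -1.000e-03  7.430e-02]
 [ 3.600e-02 -9.993e-01 -6.900e-03  2.000e-04]
 [-1.200e-03  6.900e-03 -1.000e+00 -5.800e-03]
 [ 0.000e+00  0.000e+00  0.000e+00  1.000e+00]] 0.1606574595875756
```

Call:
drive_tool([
  [[0,-3,0,0,0,0],[0,-3,0,0,0,0],[0,-3,0,0,0,0]],
])

```text
time_s: 6.12
ee_pos: [0.6628, -0.2409, 0.1469]
tool_rot: [-2.645, -0.207, 0.028]
force: [1.5, -15.1, -8.5]
gripper_width: 0.0201
```

```bash
python3 - <<'E'
from h import *
s=env.read_state();D=np.linalg.inv(axisframe(VENT,0))@T_of(s);print(D[:3,3].round(4),np.degrees(np.arctan2(D[1,3],D[0,3])),s['force'])
E
```

```text
[ 0.0743  0.0003 -0.0058] 0.21178713330939286 [  1.472781   -15.14792982  -8.50982212]
```

Call:
drive_tool([
  [[0,4.5,0,0,0,1],[0,4.5,0,0,0,1],[0,4.5,0,0,0,1]],
])

```text
time_s: 6.5
ee_pos: [0.6628, -0.241, 0.1468]
tool_rot: [-2.64, -0.189, 0.037]
force: [-2.2, -7.8, -2.1]
gripper_width: 0.02
```

Call:
drive_tool([
  [[0,0,0,0,0,0],[0,0,0,0,0,0],[0,0,0,0,0,0],[0,0,-20,0,0,0],[0,0,-60,0,0,0],[0,0,-120,0,0,0],[0,0,-150,0,0,0],[0,0,-150,0,0,0]],
], claw=45)

```text
time_s: 7.5
ee_pos: [0.6734, -0.3106, 0.2821]
tool_rot: [-2.64, -0.193, 0.027]
force: [0.5, 0.1, -0.1]
gripper_width: 0.0451
```

```bash
python3 - <<'E'
from h import *
import pickle
s=env.read_state();print(s['ee_pos'],s['tool_rot'],np.round(s['joint_pos'],3))
c=cap('wrist');save(c,'w2.png');pickle.dump(c,open('w2.pkl','wb'))
P=cloud(c);A=np.linalg.inv(axisframe(VENT,0));Q=P@A[:3,:3].T+A[:3,3]
m=(Q[...,0]>.035)&(Q[...,0]<.1)&(abs(Q[...,1])<.03)&(abs(Q[...,2]-.018)<.006);q=Q[m]
l=cv2.fitLine(q.astype(np.float32),2,0,.01,.01).ravel();print(m.sum(),l.round(4))
# handle pick: tool x along arm, above
H=np.eye(4);H[:3,:3]=R.from_euler('z',78.3,degrees=True).as_matrix();H[:2,3]=(.465,.0125)
rows([tcp(H,0,.2)])
E
```

```text
[ 0.67336498 -0.31062887  0.28207775] [-2.63985078 -0.19291251  0.02687592] [-0.409  0.754  0.871 -0.453 -1.915  2.02 ]
1831 [ 1.00e+00 -2.70e-03  4.40e-03  6.84e-02  5.00e-04  1.83e-02]
[-161.3, -259.8, 251.1, -24.4, -18.0, -68.4]
```

```bash
cat >> h.py <<'E'
HAND=np.eye(4);HAND[:3,:3]=R.from_euler('z',78.3,degrees=True).as_matrix();HAND[:2,3]=(.465,.0125)
E
python3 - <<'E'
from h import *
from scipy.spatial.transform import Slerp
T0=T_of(env.read_state());T1=tcp(HAND,-.0,.16)
M=T0.copy();M[:3,3]=(.49,-.18,.28);M[:3,:3]=Slerp([0,1],R.from_matrix([T0[:3,:3],T1[:3,:3]]))(.6).as_matrix()
rows([M,T1])
E
```

```text
[-162.7, -136.4, 71.7, -14.6, -10.8, -41.0]
[-161.8, -240.7, 286.3, -24.4, -18.0, -68.4]
```

Call:
drive_tool([
  [[-163,-136,72,-14.6,-10.8,-41],[-163,-136,72,-14.6,-10.8,-41],[-163,-136,72,-14.6,-10.8,-41],[-163,-136,72,-14.6,-10.8,-41],[-162,-241,286,-24.4,-18,-68.4],[-162,-241,286,-24.4,-18,-68.4],[-162,-241,286,-24.4,-18,-68.4],[-162,-241,286,-24.4,-18,-68.4]],
], claw=87)

```text
time_s: 8.55
ee_pos: [0.4602, 0.0145, 0.1391]
tool_rot: [-2.43, -1.987, 0.007]
force: [0.9, -0.2, -0.3]
gripper_width: 0.0871
```

Call:
drive_tool([
  [[0,0,0,0,0,0],[0,0,0,0,0,0]],
])

```text
time_s: 8.8
ee_pos: [0.4636, 0.0126, 0.1412]
tool_rot: [-2.434, -1.984, 0.003]
force: [0.3, -0.3, 0.7]
gripper_width: 0.0871
```

```bash
python3 - <<'E'
from h import *
import pickle
s=env.read_state();print(s['ee_pos'],s['tool_rot'],np.round(s['joint_pos'],3))
c=cap('wrist');save(c,'w3.png');pickle.dump(c,open('w3.pkl','wb'))
P=cloud(c);A=np.linalg.inv(HAND);Q=P@A[:3,:3].T+A[:3,3]
m=(Q[...,0]>.035)&(Q[...,0]<.1)&(abs(Q[...,1])<.03)&(abs(Q[...,2]-.018)<.004);q=Q[m]
if m.sum(): print(m.sum(),cv2.fitLine(q.astype(np.float32),2,0,.01,.01).ravel().round(4),q.max(0))
m=(abs(Q[...,0])<.035)&(abs(Q[...,1])<.04)&(abs(Q[...,2]-.04)<.005);print(m.sum(),cv2.minAreaRect(Q[m][:,:2].astype(np.float32)),Q[m][:,2].mean())
rows([tcp(HAND,0,.16),tcp(HAND,0,.026)])
E
```

```text
[0.46363439 0.01259909 0.14121011] [-2.43388523 -1.98364319  0.00332372] [ 3.780e-01  1.960e-01 -4.890e-01 -1.000e-03 -8.880e-01  2.561e+00]
2194 [ 1.00e+00 -1.00e-03 -1.00e-03  6.76e-02 -9.00e-04  1.83e-02] [0.09996254 0.00889087 0.02077503]
2775 ((-8.112750947475433e-05, -0.0010252408683300018), (0.04719337821006775, 0.04636780172586441), 0.18830956518650055) 0.04033600078023785
[0.5, 0.8, 0.3, -0.1, -0.0, -0.0]
[0.4, 1.0, 134.3, -0.1, -0.0, -0.0]
```

View pics/w3.png

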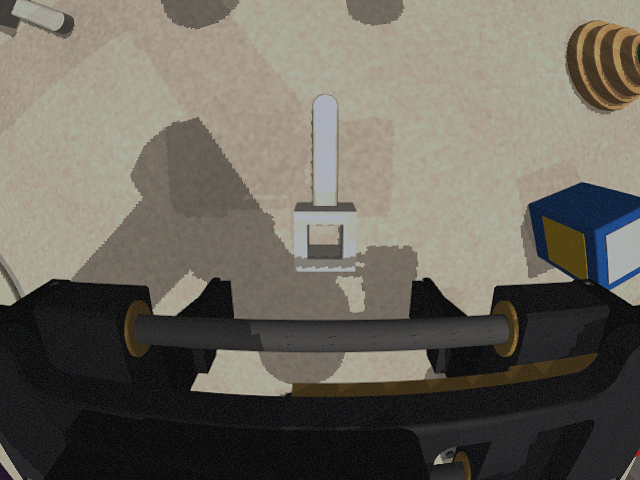

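Picture w3 shows the chosen handle centred between the jaws: hub at (325,235), arm tip at (325,100). Now I'll grasp it.

Call:
drive_tool([
  [[0.5,1.8,40,0,0,0],[0.5,1.8,80,0,0,0],[0.5,1.8,110,0,0,0],[0.5,1.8,126,0,0,0],[0.5,1.8,134,0,0,0],[0.5,1.8,134,0,0,0]],
])

```text
time_s: 9.6
ee_pos: [0.466, 0.012, 0.0076]
tool_rot: [-2.437, -1.98, 0.002]
force: [0.6, -0.2, -0.6]
gripper_width: 0.087
```

Call:
drive_tool([
  [[0,0,0,0,0,0],[0,0,0,0,0,0],[0,0,0,0,0,0],[0,0,0,0,0,0],[0,0,-10,0,0,0],[0,0,-50,0,0,0],[0,0,-100,0,0,0],[0,0,-160,0,0,0]],
], claw=0, newtons=50)

```text
time_s: 10.6
ee_pos: [0.4642, 0.0121, 0.1681]
tool_rot: [-2.434, -1.98, 0.007]
force: [2.5, 0.4, -3.8]
gripper_width: 0.0456
```

```bash
python3 - <<'E'
from h import *
s=env.read_state();print(s['ee_pos'],s['tool_rot'],np.round(s['joint_pos'],3),s['force'])
rows([tcp(axisframe(FILL,.17),-.0,.16)])
print(tcp(axisframe(FILL,.17),0,.16)[:3,3])
E
```

```text
[0.4641865  0.01213207 0.16813004] [-2.43439064 -1.98027299  0.00743609] [ 3.760e-01  1.660e-01 -4.480e-01 -2.000e-03 -9.630e-01  2.562e+00] [ 2.48417973  0.4306305  -3.77348084]
[181.4, 46.9, -108.3, 25.2, 20.1, 92.9]
[0.54768588 0.18021425 0.27586088]
```

```bash
python3 - <<'E'
from h import *
F=axisframe(FILL,.17);T=F.copy();T[:3,3]=(F@[-.06,-.06,0,1])[:3];L=tcp(T,0,.16)
print(L[:3,3]);rows([L])
E
```

```text
[0.47355841 0.14624943 0.25237663]
[133.1, -18.6, -84.3, 25.2, 20.1, 92.9]
```

Call:
drive_tool([
  [[0,0,-84,6,5,22],[0,0,-84,6,5,22],[133,-19,-84,25,20,93],[133,-19,-84,25,20,93],[133,-19,-84,25,20,93],[133,-19,-84,25,20,93],[133,-19,-84,25,20,93],[133,-19,-84,25,20,93]],
])

```text
time_s: 11.6
ee_pos: [0.4734, 0.1463, 0.2507]
tool_rot: [-2.69, 0.114, 0.012]
force: [-0.3, -0.1, -4.5]
gripper_width: 0.046
```

```bash
python3 - <<'E'
from h import *
s=env.read_state();print(s['ee_pos'],np.round(s['joint_pos'],3),s['force'])
F=axisframe(FILL,.17);T=F.copy();T[:3,3]=(F@[-.06,-.06,0,1])[:3];L=tcp(T,0,.16)
rows([L])
E
```

```text
[0.47335669 0.1463196  0.2507087 ] [ 0.337  0.119 -0.185 -0.463 -1.141  1.319] [-0.27621617 -0.12816061 -4.47591213]
[0.2, -0.7, -1.5, 3.2, 2.3, 11.4]
```

Call:
drive_tool([
  [[0,-0.7,0,3,2,11],[0,-0.7,0,3,2,11],[0,-0.7,0,3,2,11]],
])

```text
time_s: 11.98
ee_pos: [0.4742, 0.147, 0.2516]
tool_rot: [-2.621, 0.366, 0.017]
force: [0.1, 0.6, -4.0]
gripper_width: 0.0457
```

```bash
python3 - <<'E'
from h import *
import pickle
s=env.read_state();print(s['ee_pos'],np.round(s['joint_pos'],3),s['gripper_width'],np.abs(s['dq']).max())
c=cap('wrist');pickle.dump(c,open('w4.pkl','wb'))
im=c['img'].copy();f=open;save(c,'w4.png')
for q in(0,.17,.35):
    F=axisframe(FILL,q);print(q,[proj(c,(F@[x,y,z,1])[:3]).round(1).tolist() for x,y,z in((0,0,.04),(0,0,0),(.012,.012,.032),(.012,-.012,.032),(-.012,-.012,.032),(-.012,.012,.032))])
E
```

```text
[0.47420904 0.14702523 0.2516029 ] [ 0.315  0.101 -0.205 -0.507 -1.099  1.175] 0.045699397069256194 0.009972918852654247
0 [[238.8, 159.3], [249.1, 156.1], [222.7, 145.7], [254.1, 139.6], [259.7, 171.6], [228.6, 177.3]]
0.17 [[238.8, 159.3], [249.1, 156.1], [225.1, 142.7], [257.1, 142.1], [257.2, 174.6], [225.7, 174.9]]
0.35 [[238.8, 159.3], [249.1, 156.1], [228.2, 140.0], [259.7, 145.2], [254.1, 177.2], [223.1, 171.8]]
```

View pics/w4.png

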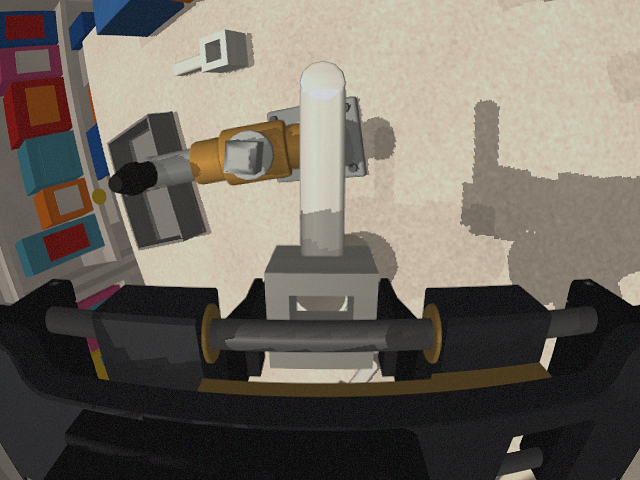

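Picture w4 shows the stem tip at about (241,156), with its shoulder and the nozzle to the left at (130,178). The handle is held square, with its arm up the middle. Next I'll measure the stem and the held handle from depth, and check against rays.

```bash
python3 - <<'E'
from h import *
import pickle
c=pickle.load(open('w4.pkl','rb'));P=cloud(c);F=axisframe(FILL,.17);A=np.linalg.inv(F);Q=P@A[:3,:3].T+A[:3,3]
near=np.hypot(Q[...,0],Q[...,1])<.03
m=near&(Q[...,2]>.036)&(Q[...,2]<.045);print('tip',m.sum(),np.percentile(Q[m],[2,50,98],axis=0).round(4),cv2.minAreaRect(Q[m][:,:2].astype(np.float32)))
for lo,hi in((.004,.036),(.006,.030)):
    m=near&(Q[...,2]>lo)&(Q[...,2]<hi);print(lo,hi,m.sum(),np.percentile(Q[m],[2,50,98],axis=0).round(4).tolist(),cv2.minAreaRect(Q[m][:,:2].astype(np.float32)))
m=near&(abs(Q[...,2])<.003);print('shoulder',m.sum(),cv2.minEnclosingCircle(Q[m][:,:2].astype(np.float32)),Q[m][:,2].mean())
cv2.imwrite('pics/w4c.png',cv2.resize(c['img'][110:210,190:300],(660,600),interpolation=2)[...,::-1])
# held handle in tool frame
B=np.linalg.inv(c['pose']@np.linalg.inv(c['T_tool_cam']));H=P@B[:3,:3].T+B[:3,3]
m=np.zeros((480,640),bool);m[85:235,306:338]=1;h=H[m];h=h[abs(h[:,2]-np.median(h[:,2]))<.01];l=cv2.fitLine(h.astype(np.float32),2,0,.01,.01).ravel();print('arm',len(h),l.round(4),np.percentile(h,[2,98],axis=0).round(4))
m=np.zeros((480,640),bool);m[252:290,270:374]=1;h=H[m];print('hub',np.percentile(h,[2,50,98],axis=0).round(4))
E
```

```text
tip 689 [[-0.0087 -0.0085  0.0362]
 [ 0.001   0.0003  0.0398]
 [ 0.0103  0.01    0.0415]] ((0.0010187309235334396, 0.000672769732773304), (0.020330455154180527, 0.020595485344529152), 84.82901763916016)
0.004 0.036 555 [[-0.0113, -0.0119, 0.0058], [0.0031, -0.0092, 0.0328], [0.0136, 0.0127, 0.0358]] ((0.0010437751188874245, 0.0008250363171100616), (0.02456684783101082, 0.02488793432712555), 85.0707778930664)
0.006 0.03 179 [[-0.011, -0.012, 0.007], [0.0029, -0.0105, 0.0178], [0.0138, 0.0099, 0.0297]] ((0.006220359820872545, -0.006201829761266708), (0.032641004770994186, 0.016334472224116325), 38.39618682861328)
shoulder 739 ((0.0011652758112177253, 0.0006624452653340995), 0.021319789811968803) 0.0001396562437081687Traceback (most recent call last):
  File "<stdin>", line 12, in <module>
cv2.error: OpenCV(4.12.0) /io/opencv/modules/imgproc/src/linefit.cpp:102: error: (-215:Assertion failed) count > 0 in function 'fitLine3D_wods'
```

View pics/w4c.png

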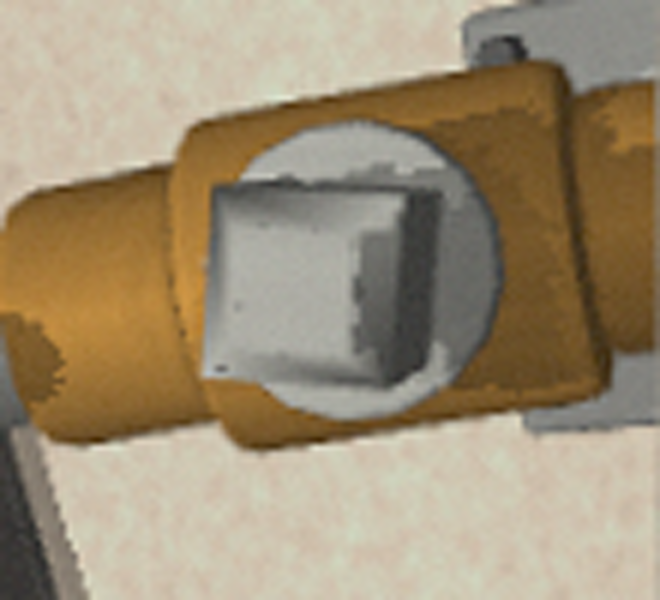

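```bash
python3 - <<'E'
from h import *
import pickle
c=pickle.load(open('w4.pkl','rb'));T=c['pose']@np.linalg.inv(c['T_tool_cam'])
pr=lambda x,y,z: proj(c,(T@[x,y,z,1])[:3]).round(1).tolist()
print('pred tip',pr(.11,0,-.011),'hub front top',pr(.023,.023,-.033),pr(.023,-.023,-.033),'back',pr(-.023,.023,-.033),'armroot',pr(.023,0,-.011))
hsv=cv2.cvtColor(c['img'],cv2.COLOR_RGB2HSV);g=c['img'].mean(2)
print(g[50:75,322].round().tolist());print('row',g[150,285:360:1].round().astype(int).tolist());print(g[238:280,322].round().astype(int).tolist());print('row260',g[258,255:290].round().astype(int).tolist(),g[258,360:390].round().astype(int).tolist())
F=axisframe(FILL,.24);D=F.copy();F0=axisframe(FILL,.17);D[:3,3]=(F0@[.001,.0007,0,1])[:3]
print(repr(D));np.save('seat.npy',D)
rows([tcp(D,0,.16),tcp(D,0,.08)])
E
```

```text
pred tip [322.2, 53.9] hub front top [382.7, 279.7] [261.2, 279.6] back [375.2, 377.8] armroot [321.9, 261.0]
[188.0, 189.0, 192.0, 194.0, 191.0, 185.0, 185.0, 187.0, 194.0, 190.0, 173.0, 157.0, 189.0, 195.0, 200.0, 200.0, 199.0, 196.0, 193.0, 196.0, 195.0, 198.0, 197.0, 200.0, 201.0]
row [55, 47, 69, 85, 87, 87, 89, 87, 85, 85, 86, 87, 90, 81, 112, 166, 195, 195, 196, 195, 200, 201, 201, 202, 205, 203, 203, 208, 205, 205, 203, 201, 205, 200, 202, 199, 199, 203, 203, 201, 199, 199, 200, 195, 197, 196, 195, 194, 195, 192, 196, 198, 195, 195, 188, 169, 150, 134, 118, 98, 81, 78, 79, 80, 81, 85, 83, 82, 80, 89, 88, 90, 88, 93, 94]
[143, 143, 144, 140, 143, 144, 143, 140, 142, 145, 140, 125, 126, 128, 128, 129, 131, 117, 94, 78, 79, 79, 79, 84, 82, 83, 80, 80, 82, 82, 79, 76, 80, 80, 83, 91, 129, 128, 131, 132, 125, 129]
row260 [194, 192, 190, 192, 194, 202, 204, 197, 193, 191, 194, 193, 200, 198, 205, 138, 87, 79, 80, 76, 80, 81, 80, 83, 81, 79, 83, 83, 77, 82, 76, 83, 83, 79, 83] [79, 81, 79, 80, 80, 81, 81, 79, 77, 82, 81, 78, 81, 96, 106, 112, 114, 114, 117, 111, 113, 111, 111, 114, 114, 118, 118, 123, 117, 113]
array([[ 0.93753371,  0.34266599, -0.06008795,  0.55732889],
       [-0.32869971,  0.81591557, -0.47564513,  0.24773791],
       [-0.11396071,  0.46568423,  0.87758256,  0.15210812],
       [ 0.        ,  0.        ,  0.        ,  1.        ]])
[61.4, -59.0, -1.8, 0.3, 0.3, 5.0]
[61.8, -59.4, 78.2, 0.3, 0.3, 5.0]
```

```bash
python3 - <<'E'
from h import *
import pickle
from scipy.optimize import least_squares
c=pickle.load(open('w4.pkl','rb'));T=c['pose']@np.linalg.inv(c['T_tool_cam'])
pr=lambda p: proj(c,(T@np.append(p,1))[:3])
# handle-frame points and pixels (nan = ignore)
pts=np.array([[.11,0,.016],[.023,.023,.04],[.023,-.023,.04],[-.023,0,.04],[.023,0,.018],[.075,.01,.018],[.075,-.01,.018]])
px=np.array([[np.nan,60.5],[265,274],[378,274],[np.nan,368.5],[np.nan,255],[np.nan]*2,[np.nan]*2])
def res(p):
    x,dz,pit=p;M=R.from_euler('y',pit).as_matrix()
    H=[np.array([x,0,.007-.0+dz])+np.diag([1,-1,-1])@(M@q) for q in pts]
    d=np.array([pr(h) for h in H])-px;d[1,0]=abs(pr(H[1])[0]-pr(H[2])[0])-113;d[2,0]=0;return d[~np.isnan(d)]
r=least_squares(res,[0,0,0],x_scale=[.01,.01,.1]);print(r.x,np.degrees(r.x[2]),r.fun.round(1))
r=least_squares(lambda p:res([p[0],p[1],0]),[0,0],x_scale=.01);print('flat',r.x,r.fun.round(1))
E
```

```text
[-0.00050071  0.00980244 -0.01896265] -1.0864798824314625 [ 0.1  1.1 -0.1  0.  -0.  -1.   1. ]
flat [-0.00082817  0.00899306] [ 0.7  1.4 -0.8  0.  -0.7 -0.2  1.3]
```

```bash
python3 - <<'E'
from h import *
D=np.load('seat.npy');rows([tcp(D,.0007,.16),tcp(D,.0007,.0835)])
E
```

```text
[62.1, -58.9, -1.8, 0.3, 0.3, 5.0]
[62.5, -59.3, 74.7, 0.3, 0.3, 5.0]
```

Call:
drive_tool([
  [[62,-59,-1.5,0.3,0.3,5],[62,-59,-1.5,0.3,0.3,5],[62.5,-59,30,0.3,0.3,5],[62.5,-59,60,0.3,0.3,5],[62.5,-59,74,0.3,0.3,5],[62.5,-59,74,0.3,0.3,5],[62.5,-59,74,0.3,0.3,5]],
])

```text
time_s: 12.9
ee_pos: [0.5552, 0.2158, 0.2109]
tool_rot: [-2.596, 0.483, 0.035]
force: [0.3, 0.6, -2.8]
gripper_width: 0.0454
```

```bash
python3 - <<'E'
from h import *
s=env.read_state();D=np.load('seat.npy');print((np.linalg.inv(D)@T_of(s)).round(4),s['force'],np.round(s['joint_pos'],3),s['gripper_width'])
rows([tcp(D,.0007,z) for z in(.0835,.0755,.0355)])
c=cap('scene');cv2.imwrite('pics/s5.png',cv2.resize(c['img'][200:360,330:490],(600,600),interpolation=2)[...,::-1])
E
```

```text
[[ 1.00e+00 -1.30e-03  3.10e-03  1.80e-03]
 [-1.30e-03 -1.00e+00  2.00e-03  6.00e-04]
 [ 3.10e-03 -2.00e-03 -1.00e+00  6.69e-02]
 [ 0.00e+00  0.00e+00  0.00e+00  1.00e+00]] [ 0.33920641  0.55236585 -2.83443613] [ 0.39   0.28  -0.084 -0.516 -1.005  1.05 ] 0.04544031983888574
[-1.1, 0.6, 2.1, -0.1, -0.2, -0.1]
[-1.1, 0.6, 10.1, -0.1, -0.2, -0.1]
[-1.2, 0.7, 50.1, -0.1, -0.2, -0.1]
```

View pics/s5.png

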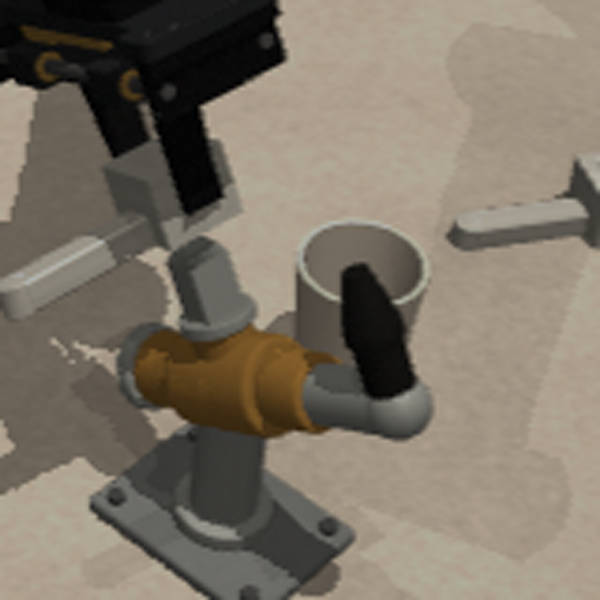

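The scene crop shows the held hub lined up just above the stem tip at (200,245), with the arm pointing away from the robot. Now I'll lower it.

Call:
drive_tool([
  [[-1,0.6,2,0,-0.2,0],[-1,0.6,6,0,-0.2,0],[-1,0.6,10,0,-0.2,0],[-1,0.6,14,0,-0.2,0],[-1,0.6,18,0,-0.2,0],[-1,0.6,18,0,-0.2,0]],
])

```text
time_s: 13.7
ee_pos: [0.5542, 0.2245, 0.1931]
tool_rot: [-2.596, 0.483, 0.043]
force: [0.1, -0.6, -4.0]
gripper_width: 0.0457
```

```bash
python3 - <<'E'
from h import *
s=env.read_state();D=np.load('seat.npy');print((np.linalg.inv(D)@T_of(s)).round(4),D[:3,:3].T@s['force'],s['gripper_width'])
rows([tcp(D,.0007,z) for z in(.0655,.0355)])
E
```

```text
[[ 1.00e+00 -3.00e-03 -2.90e-03  0.00e+00]
 [-3.00e-03 -1.00e+00  6.00e-04 -1.00e-03]
 [-2.90e-03 -6.00e-04 -1.00e+00  4.73e-02]
 [ 0.00e+00  0.00e+00  0.00e+00  1.00e+00]] [ 0.76322566 -2.34222283 -3.22271955] 0.04572986502526781
[0.7, -1.0, 0.5, -0.0, 0.2, -0.2]
[0.8, -0.9, 30.5, -0.0, 0.2, -0.2]
```

Call:
drive_tool([
  [[0.3,-0.4,6,0,0,0],[0.3,-0.4,11,0,0,0],[0.3,-0.4,16,0,0,0],[0.3,-0.4,20,0,0,0],[0.3,-0.4,20,0,0,0]],
])

```text
time_s: 14.32
ee_pos: [0.5557, 0.2342, 0.1758]
tool_rot: [-2.597, 0.483, 0.043]
force: [-0.3, 0.4, -3.4]
gripper_width: 0.0458
```

```bash
python3 - <<'E'
from h import *
s=env.read_state();D=np.load('seat.npy');print((np.linalg.inv(D)@T_of(s)).round(4),D[:3,:3].T@s['force'],s['gripper_width'])
E
```

```text
[[ 1.00e+00 -3.00e-03 -2.80e-03  3.00e-04]
 [-3.00e-03 -1.00e+00  5.00e-04 -6.00e-04]
 [-2.80e-03 -5.00e-04 -1.00e+00  2.73e-02]
 [ 0.00e+00  0.00e+00  0.00e+00  1.00e+00]] [-0.04530692 -1.34476281 -3.17173476] 0.04575315814515535
```

Call:
drive_tool([
  [[0,0,3,0,0,0],[0,0,6,0,0,0],[0,0,8,0,0,0],[0,0,9.5,0,0,0],[0,0,9.5,0,0,0]],
])

```text
time_s: 14.95
ee_pos: [0.5565, 0.2386, 0.1678]
tool_rot: [-2.596, 0.483, 0.042]
force: [-0.3, 0.6, -4.0]
gripper_width: 0.0457
```

```bash
python3 - <<'E'
from h import *
s=env.read_state();D=np.load('seat.npy');print((np.linalg.inv(D)@T_of(s)).round(4),D[:3,:3].T@s['force'],s['gripper_width'])
E
```

```text
[[ 1.00e+00 -2.80e-03 -2.30e-03  4.00e-04]
 [-2.80e-03 -1.00e+00  1.00e-03 -4.00e-04]
 [-2.30e-03 -1.00e-03 -1.00e+00  1.82e-02]
 [ 0.00e+00  0.00e+00  0.00e+00  1.00e+00]] [-0.02213404 -1.50607656 -3.77382855] 0.045694322146446344
```

Call:
drive_tool([
  [[0,0,1,0,0,0],[0,0,2,0,0,0],[0,0,3,0,0,0],[0,0,3,0,0,0]],
])

```text
time_s: 15.45
ee_pos: [0.5567, 0.2399, 0.1657]
tool_rot: [-2.596, 0.483, 0.042]
force: [-1.0, -2.3, -0.7]
gripper_width: 0.0458
```

```bash
python3 - <<'E'
from h import *
s=env.read_state();D=np.load('seat.npy');print((np.linalg.inv(D)@T_of(s)).round(4)[:3,3],D[:3,:3].T@s['force'],s['gripper_width'])
E
```

```text
[ 0.0004 -0.0003  0.0157] [-0.07155078 -2.53884742  0.54764435] 0.045783540950187586
```

Call:
drive_tool([
  [[0,0,1,0,0,0],[0,0,2,0,0,0],[0,0,2,0,0,0]],
])

```text
time_s: 15.82
ee_pos: [0.5567, 0.24, 0.1655]
tool_rot: [-2.597, 0.481, 0.041]
force: [-4.5, -5.9, 7.6]
gripper_width: 0.0457
```

```bash
python3 - <<'E'
from h import *
s=env.read_state();D=np.load('seat.npy');print((np.linalg.inv(D)@T_of(s)).round(4)[:3,3],D[:3,:3].T@s['force'],s['gripper_width'],np.round(s['joint_pos'],3))
q0=.24;print('turn');rows([tcp(axisframe(FILL,q),0,.0) for q in (.24,.41)],tcp(axisframe(FILL,.24),0,0))
E
```

```text
[ 0.0004 -0.0003  0.0155] [-3.13266542 -2.84554775  9.7397591 ] 0.045744253465462674 [ 0.425  0.337 -0.118 -0.544 -0.915  1.073]
turn
[0.0, 0.0, 0.0, -0.0, 0.0, -0.0]
[0.0, 0.0, 0.0, -0.0, 0.0, 9.7]
```

Call:
drive_tool([
  [[0,0,-1.5,0,0,0],[0,0,-1.5,0,0,9],[0,0,-1.5,0,0,18],[0,0,-1.5,0,0,27],[0,0,-1.5,0,0,36],[0,0,-1.5,0,0,44],[0,0,-1.5,0,0,44]],
])

```text
time_s: 16.7
ee_pos: [0.5571, 0.2401, 0.1657]
tool_rot: [-2.255, 1.436, 0.294]
force: [-2.3, -4.6, 2.7]
gripper_width: 0.0453
```

```bash
python3 - <<'E'
from h import *
s=env.read_state();D=np.load('seat.npy');X=(np.linalg.inv(D)@T_of(s));print(X.round(4),D[:3,:3].T@s['force'],D[:3,:3].T@s['moment'],s['gripper_width'],np.round(s['joint_pos'],3))
E
```

```text
[[ 7.189e-01 -6.951e-01 -1.100e-03  7.000e-04]
 [-6.951e-01 -7.189e-01  1.600e-03 -0.000e+00]
 [-1.900e-03 -4.000e-04 -1.000e+00  1.560e-02]
 [ 0.000e+00  0.000e+00  0.000e+00  1.000e+00]] [-0.92288956 -3.32861919  4.67255662] [-1.65914381  0.07069082 -0.11227491] 0.04533160078148526 [ 0.425  0.337 -0.117 -0.544 -0.915  0.305]
```

Call:
drive_tool([
  [[0,0,0,0,0,9],[0,0,0,0,0,18],[0,0,0,0,0,26],[0,0,0,0,0,32],[0,0,0,0,0,36],[0,0,0,0,0,36],[0,0,0,0,0,36]],
])

```text
time_s: 17.58
ee_pos: [0.5569, 0.24, 0.1657]
tool_rot: [-1.743, 2.11, 0.481]
force: [-3.3, -3.8, 4.8]
gripper_width: 0.0458
```

```bash
python3 - <<'E'
from h import *
s=env.read_state();D=axisframe(FILL,np.pi/2);X=(np.linalg.inv(D)@T_of(s));print(X.round(4),np.degrees(np.arctan2(X[1,0],X[0,0])),D[:3,:3].T@s['force'],D[:3,:3].T@s['moment'],s['gripper_width'],np.round(s['joint_pos'],3))
E
```

```text
[[ 9.979e-01 -6.470e-02 -1.600e-03 -2.000e-04]
 [-6.470e-02 -9.979e-01 -1.000e-03  1.700e-03]
 [-1.600e-03  1.100e-03 -1.000e+00  1.560e-02]
 [ 0.000e+00  0.000e+00  0.000e+00  1.000e+00]] -3.7103536812626348 [ 1.37144183 -2.84576498  6.2432013 ] [-0.49672017 -1.65980434  0.06763228] 0.0458263180904078 [ 0.425  0.337 -0.117 -0.544 -0.915 -0.322]
```

Call:
drive_tool([
  [[0,0,0,0,0,2],[0,0,0,0,0,4],[0,0,0,0,0,4]],
])

```text
time_s: 17.95
ee_pos: [0.5569, 0.24, 0.1657]
tool_rot: [-1.675, 2.176, 0.5]
force: [-3.2, -4.2, 3.6]
gripper_width: 0.0456
```

```bash
python3 - <<'E'
from h import *
s=env.read_state();D=axisframe(FILL,np.pi/2);X=(np.linalg.inv(D)@T_of(s));print(X[:3,3].round(4),np.degrees(np.arctan2(X[1,0],X[0,0])),D[:3,:3].T@s['force'],D[:3,:3].T@s['moment'],s['gripper_width'],s['tau'])
E
```

```text
[-0.0002  0.0017  0.0156] -7.6557988367828 [ 2.31635691 -2.67544442  5.37568481] [-0.51742574 -1.59765     0.30407837] 0.04556974852747145 [  1.29474957 -33.11131239  18.39025319   1.84226677   0.99508513
  -0.31767103]
```

Call:
drive_tool([
  [[0,0,0,0,0,2],[0,0,0,0,0,4],[0,0,0,0,0,4]],
])

```text
time_s: 18.32
ee_pos: [0.5569, 0.2402, 0.1658]
tool_rot: [-1.609, 2.237, 0.517]
force: [-3.9, -3.8, 2.9]
gripper_width: 0.0455
```

```bash
python3 - <<'E'
from h import *
s=env.read_state();D=axisframe(FILL,np.pi/2);X=(np.linalg.inv(D)@T_of(s));print(X[:3,3].round(4),np.degrees(np.arctan2(X[1,0],X[0,0])),D[:3,:3].T@s['force'],D[:3,:3].T@s['moment'],s['gripper_width'],s['tau'][5])
E
```

```text
[-0.0005  0.0016  0.0156] -11.378233973157032 [ 2.34565841 -3.3655257   4.59154136] [-0.68444866 -1.5873724   1.99266694] 0.0455465175487081 -1.9743874669075012
```

Call:
drive_tool([
  [[0,0,-0.5,0,0,-4],[0,0,-0.5,0,0,-7],[0,0,-0.5,0,0,-7]],
])

```text
time_s: 18.7
ee_pos: [0.557, 0.2398, 0.1656]
tool_rot: [-1.722, 2.131, 0.488]
force: [-2.6, -5.0, 2.5]
gripper_width: 0.0454
```

Call:
drive_tool([
  [[0,0,0,0,0,0],[0,0,0,0,0,0],[0,0,0,0,0,0],[0,0,0,0,0,0],[0,0,-15,0,0,0],[0,0,-50,0,0,0],[0,0,-100,0,0,0],[0,0,-130,0,0,0]],
], claw=75)

```text
time_s: 19.7
ee_pos: [0.5497, 0.1767, 0.2831]
tool_rot: [-1.721, 2.127, 0.484]
force: [0.5, 0.3, -0.7]
gripper_width: 0.0748
```

```bash
python3 - <<'E'
from h import *
import pickle
s=env.read_state();print(s['ee_pos'],s['force'])
c=cap('wrist');pickle.dump(c,open('w6.pkl','wb'));save(c,'w6.png')
P=cloud(c);A=np.linalg.inv(axisframe(FILL,np.pi/2));Q=P@A[:3,:3].T+A[:3,3]
m=(Q[...,0]>.035)&(Q[...,0]<.1)&(abs(Q[...,1])<.03)&(abs(Q[...,2]-.018)<.006);q=Q[m]
print(m.sum(),cv2.fitLine(q.astype(np.float32),2,0,.01,.01).ravel().round(4),'clockwise extra deg = -atan(slope)')
m=(abs(Q[...,0])<.03)&(abs(Q[...,1])<.03)&(abs(Q[...,2]-.04)<.006);print(m.sum(),np.percentile(Q[m],[5,50,95],axis=0).round(4),cv2.minAreaRect(Q[m][:,:2].astype(np.float32)))
m&=np.hypot(Q[...,0],Q[...,1])<.007
print('stem tip z',np.median(Q[m],0).round(4))
E
```

```text
[0.54970297 0.17671835 0.28310197] [ 0.51418591  0.34300154 -0.65633279]
2029 [ 0.996  -0.0894 -0.0058  0.0674 -0.0048  0.0177] clockwise extra deg = -atan(slope)
3313 [[-0.0207 -0.0196  0.0354]
 [ 0.001   0.0011  0.0402]
 [ 0.0217  0.0218  0.0414]] ((1.2598931789398193e-05, 0.0011764541268348694), (0.04597100988030434, 0.04625248163938522), 85.07540893554688)
stem tip z [0.0002 0.     0.0403]
```

View pics/w6.png

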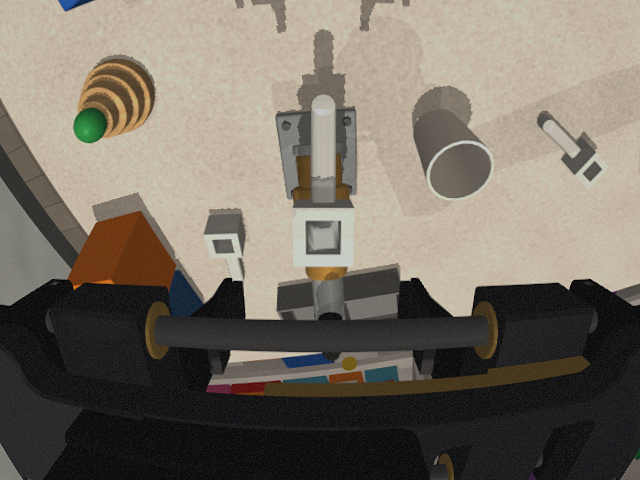

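Picture w6 shows the handle on the stem: hub at (323,238), with the stem inside it, arm pointing down the slope to (323,100). Its top is level with the stem tip, so it is home. It sits about 5° past my estimate of the open direction, so I'll compare the stem, plate and handle angles.

```bash
python3 - <<'E'
from h import *
import pickle
c=pickle.load(open('w6.pkl','rb'));P=cloud(c)
cv2.imwrite('pics/w6c.png',cv2.resize(c['img'][90:290,260:390],(520,800),interpolation=2)[:600:,:][...,::-1]) if 0 else cv2.imwrite('pics/w6c.png',cv2.resize(c['img'][195:275,280:368],(660,600),interpolation=2)[...,::-1])
g=cv2.cvtColor(c['img'],cv2.COLOR_RGB2GRAY)
# plate top points
hsv=cv2.cvtColor(c['img'],cv2.COLOR_RGB2HSV)
for nm in('w4','w6'):
    d=pickle.load(open(nm+'.pkl','rb'));Pp=cloud(d);h=cv2.cvtColor(d['img'],cv2.COLOR_RGB2HSV)
    L=np.linalg.inv(FILL);S=Pp@L[:3,:3].T+L[:3,3]
    m=(abs(S[...,0])<.075)&(abs(S[...,1])<.06)&(S[...,2]>.006)&(S[...,2]<.014)
    print(nm,'plate',m.sum(),cv2.minAreaRect(S[m][:,:2].astype(np.float32)))
    # nozzle & pipe brass centreline
    b=(abs(S[...,0])<.12)&(abs(S[...,1])<.05)&(S[...,2]>.06)&(h[...,1]>100)&(h[...,0]<30)
    print(' brass',b.sum(),cv2.fitLine(S[b][:,:2].astype(np.float32),2,0,.01,.01).ravel().round(3))
A=np.linalg.inv(axisframe(FILL,np.pi/2));Q=P@A[:3,:3].T+A[:3,3]
m=(abs(Q[...,0])<.0125)&(abs(Q[...,1])<.0125)&(Q[...,2]>.033)&(Q[...,2]<.044);print('stem',m.sum(),cv2.minAreaRect(Q[m][:,:2].astype(np.float32)))
E
```

```text
w4 plate 1748 ((-0.0008401945233345032, -0.0015203766524791718), (0.09030863642692566, 0.11956095695495605), 89.22539520263672)
 brass 3669 [ 0.996 -0.091 -0.004 -0.002]
w6 plate 2879 ((-0.0005683712661266327, -0.0011338703334331512), (0.09067926555871964, 0.12005603313446045), 89.29357147216797)
 brass 1730 [ 0.98  -0.2   -0.03   0.003]
stem 890 ((-0.000517520122230053, 7.644295692443848e-06), (0.023810986429452896, 0.02495535835623741), 0.17780959606170654)
```

View pics/w6c.png

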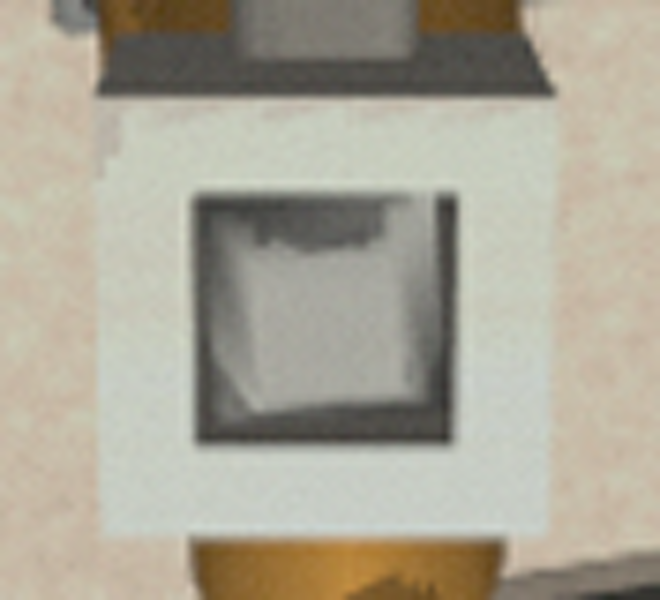

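The stem sits square to within about 1° of the open direction, using the plate fit of -0.75°. The handle is 4–5° past that, within its play. The gripper is clear, so I'm handing in.

```bash
python3 -c "
from h import *
print(env.read_state()['time_s'],env.finish_job())"
```

```text
the job is handed in; nothing more can be done
19.75 None
```

The job is done and handed in at 19.75 s of the 70 s allowed. No verdict was reported.

- **Vent lever:** I pinched the arm and swung it to the closed stop. About 17 N of push did not move it further. A look after release put it within about 1° of straight across the pipe.
- **Loose handle:** I took the one farthest to the robot's right. The jaws apparently had not closed fully when I lifted, so it sat about 9 mm lower in the grip than planned. I allowed for that and lowered it onto the stem until it met a firm stop on the shoulder.
- **Fill valve:** I turned the handle clockwise until the torque rose to about 2 N m at the open stop. I then eased off, released it and backed away.
- **Last checks:** The hub top is level with the stem tip, so the handle is fully home. The stem is within about 1° of the open direction.
- **What disagreed:** The handle's arm points about 4–5° clockwise of exact down-slope, inside the fit's play of about ±6°. I left it there.
- **Not checked:** I saw no contact with the toys, tub or mug on any move. I did not take a final picture of all of them, or of the vent lever after the handle work.

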